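Lid the art tubs after the painting session

TASK

The outdoor painting session is over and three open tubs of art materials need closing before the damp gets in: put each of the three grey lids on the tub it fits, so that it slips over the rim and sits level and fully home. Someone has laid the large round lid on the small round tub, where it does not belong. Leave all three tubs standing upright on the table, and do not disturb the brush, pebble, pine cone, paste jar and sharpener lying among them.

Things in the scene. Friction and masses are not known exactly. Their poses are not given: they have to be found in the camera images.
- tub_large_round: large round white plastic tub, loose, standing on the table, open at the top: 70 mm high, straight wall 55 mm across, rolled (rounded) rim 58 mm outside and 5 mm thick; brown conkers fill it to 8 mm below the rim. 0.15-0.31 kg. Origin: centre of its underside, z up.
- tub_small_round: small round white plastic tub, loose, standing on the table: 52 mm high, straight wall 39 mm across, rolled rim 42 mm outside and 5 mm thick; charcoal sticks fill it to 8 mm below the rim. 0.08-0.15 kg. At the start the large round lid lies loosely on it, with some 9 mm to spare round the rim. Origin: centre of its underside, z up.
- tub_rectangular: rectangular white plastic tub, loose, standing on the table: 45 mm high, walls 76 by 48 mm, rolled rim 78 mm (x) by 50 mm (y) outside and 5 mm thick; chalks fill it to 8 mm below the rim. 0.11-0.22 kg. Origin: centre of its underside, x along the long side, z up.
- lid_large_round: large round grey plastic slip-on lid, a cap open below: 64 mm outside, 61 mm inside the skirt, 17 mm high (14 mm deep inside), about 18 g. Fits the large round tub, 1.5 mm to spare all round. At the start it lies on the small round tub, its origin 38 mm above the table. Origin: centre of the skirt's lower edge, z up. Fully home on its own tub its origin is 56 mm above the tub's origin.
- lid_small_round: small round grey slip-on lid, right way up on the table: 48 mm outside, 45 mm inside the skirt, 17 mm high (14 mm deep inside), about 12 g. Fits the small round tub with 1.5 mm to spare all round. Origin: centre of the skirt's lower edge, z up. Fully home its origin is 38 mm above the small tub's origin.
- lid_rectangular: rectangular grey slip-on lid, right way up on the table: 84 mm (x) by 56 mm (y) outside, 81 by 53 mm inside the skirt, 17 mm high (14 mm deep inside), about 18 g. Fits the rectangular tub, either way round, with 1.5 mm to spare on every side. Origin: centre of the skirt's lower edge, x along the long side, z up. Fully home its origin is 31 mm above the tub's origin.
- brush: paint brush, 180 mm long and 8 mm thick, lying loose among the tubs; bystander. Origin: under its middle, x towards the bristles.
- pebble: smooth grey pebble, 34 mm across and 20 mm high, loose; bystander. Origin: centre of its underside.
- pine_cone: brown pine cone, about 40 mm across and 40 mm high, standing loose; bystander. Origin: centre of its underside.
- paste_jar: small closed cream jar with a white screw cap, 42 mm across and 55 mm high, loose; bystander, it keeps its cap. Origin: centre of its underside.
- sharpener: metal pencil sharpener, 26 x 16 x 12 mm, loose; bystander. Origin: centre of its underside.

How it is judged:
By the outcome, as a careful person would: the job done as asked, in the order asked, and still so for the second after the job is handed in, with the robot touching nothing.
It also fails if it takes over 67 s, if anything falls off the work surface, if the arm or the gripper's body presses on something with over 40 N, if the wrist force passes 120 N, or if a joint passes its speed limit or range.

ROBOT

A 7-joint arm with a two-finger parallel gripper is mounted at the origin on the work surface. World frame = base frame: x ahead of the robot, y to its left, z up, the work surface at z = 0. Lengths are in m, angles in rad, forces in N, time in s.
With the tool pointing down it reaches from about 0.425 to 0.875 m from the base axis. Payload 4.7 kg.
Tool frame: the origin (TCP) lies midway between the tips of the shut fingers; the grasp point (between the pads) lies 19 mm behind it; z points along the fingers, y is the line along which they close (so a half turn about z gives the same grasp; the last joint's range is limited). The gripper opens to 87 mm and grips with 3 to 60 N. Pads are 19 mm wide; open, the fingers measure 117 mm over their backs; the gripper's body (75 mm by 190 mm) begins 51 mm behind the grasp point.
Start: joints at [-1.287, 0.321, -0.07, 1.45, 0.023, 1.371, -0.057], TCP at [0.173, 0.627, 0.192] pointing down, gripper open.
Joint ranges: [-2.86, 2.86], [-0.3, 2.09], [-1.38, 1.24], [0.06, 2.45], [-1.56, 4.7], [0.09, 2.05], [-2.69, 2.69]. Speed limits (rad/s): [2.57, 2.57, 3.14, 3.14, 3.14, 3.14, 3.14].

INTERFACE

Orientations are given as a rotation vector (axis times angle).
In Python, from bench import ctrl gives the robot as it stands. The module is installed in compiled form; this text tells all that it offers.
- The arm moves only by the tool carry_out, never from a script. Its argument "steps" is a list of rows, each a list of 7 numbers: the turn, a rotation vector about the world's x, y, z in degrees, then the shift along the world's x, y, z in cm, then the opening, from 0 (shut) to 1 (fully open). A call has 1 to 12 rows; each row is the pose to reach, as a shift and turn from the pose commanded when the call began; what a row does not reach only later rows make up. A row lasts 1/10 s, in which the tool goes at most 50 mm and 8.59 degrees, less where a joint would pass 70% of its speed; a pose out of reach is approached as far as the arm can. A call with a gripper value outside its range is refused whole. The fingers move at their own pace and stop on an object; "squeeze" is the grip in N (left out, the last holds). Time passes only in rows, so rows that repeat a pose let the fingers close. It gives the time, the measured TCP pose, the force, the opening and the grip force at its end, in the units of the state.
- ctrl.get_state(): the state, without advancing time (a new reading comes with each control period).
- ctrl.get_image(name): name is "scene" or "side" or "wrist"; returns a dict with "pixels" (420x560x3 uint8, red, green, blue), "camera_matrix" (3x3 intrinsics, pixels), "cam_to_world" (4x4, takes a point from camera to world coordinates); the wrist camera has in their place "T_tool_cam" (4x4, takes a point from camera to tool coordinates, whose origin is the TCP and whose axes are the flange's). Camera axes: x right, y down, z forward; pixel columns grow to the right and rows downward; lengths in m; the calibration is good to about 2 mm. The wrist camera is an equidistant fisheye: a pixel r from the principal point sees the ray r / f radians off the axis. A picture is of the moment at which its call begins: read the wrist's pose just before it. There is no depth.
- ctrl.close_job(): hands the job in; it is judged then, once.
The state is a dict: "time": time; "joint_positions": joint angles; "qd": joint speeds; "joint_torque": joint torques, N m; "position": TCP position; "tool_rot": TCP orientation; "ft_force": force on the tool from outside, world axes, zero at the start; "torque": the same for the moment, N m; "grip_width": opening from 0.0 (shut) to 1.0 (fully open); "grip_force": force on a finger pad.
Only numpy, scipy, OpenCV 4.12 (cv2) and the standard library are available. Lean on these libraries where they do the work, as an engineer would, in place of code of your own. Each camera call takes 0.05 s, during which the arm holds its last target. There are 200 camera calls.

## Working session

There is one attempt and no reset: what is moved stays moved. The work goes in short steps, Python scripts to look and compute and a tool call to move; the robot and the scene stay as the last step left them, time stands still between calls to the robot, and variables do not carry over. Pictures are saved under pics/ and viewed, at most 10 in all, crops included, and the job is handed in when it is done.

Besides the shell and the picture viewer there is one more tool, called after "Emit:" as a command line: name --pt "numbers of a row" for each row, then --argument value for the rest. carry_out: Moves the arm, as the interface text tells. Its arguments: {"type":"object","properties":{"steps":{"type":"array","items":{"type":"array","items":{"type":"number"}}},"squeeze":{"type":"number"}},"required":["steps"]}

```bash
mkdir -p pics; python3 - <<'E'
from bench import ctrl
import cv2,numpy as np,pickle
s=ctrl.get_state();print({k:np.round(v,3) for k,v in s.items()})
d={}
for n in("scene","side","wrist"):
    im=ctrl.get_image(n);d[n]=im;cv2.imwrite(f"pics/{n}0.png",im["pixels"][...,::-1])
    for k in im:
        if k!="pixels":print(n,k,np.round(im[k],4).tolist())
d['s']=s
pickle.dump(d,open("d0.pkl","wb"))
E
```

```text
{'time': np.float64(0.0), 'joint_positions': array([-1.287,  0.322, -0.07 ,  1.452,  0.023,  1.371, -0.057]), 'qd': array([ 0.002, -0.001,  0.   ,  0.002,  0.002, -0.   , -0.001]), 'joint_torque': array([ 0.0000e+00, -4.9129e+01, -4.0400e-01, -3.1252e+01, -6.4000e-02,
        4.4000e-02,  0.0000e+00]), 'position': array([0.173, 0.626, 0.19 ]), 'tool_rot': array([-4.220e-01, -3.113e+00,  3.000e-03]), 'ft_force': array([-0.575, -0.475, -0.084]), 'torque': array([-0.006, -0.02 ,  0.048]), 'grip_force': np.float64(0.0), 'grip_width': np.float64(0.999)}
scene camera_matrix [[480.136, 0.0, 280.7241], [0.0, 480.136, 206.6396], [0.0, 0.0, 1.0]]
scene cam_to_world [[-0.7046, 0.5308, -0.471, 1.0056], [0.7096, 0.5232, -0.4719, 0.4644], [-0.004, -0.6667, -0.7453, 0.8056], [0.0, 0.0, 0.0, 1.0]]
side camera_matrix [[406.2843, 0.0, 278.998], [0.0, 406.2843, 208.263], [0.0, 0.0, 1.0]]
side cam_to_world [[0.794, -0.4566, 0.4013, 0.1979], [-0.6077, -0.6145, 0.5031, -0.4137], [0.0168, -0.6433, -0.7654, 0.715], [0.0, 0.0, 0.0, 1.0]]
wrist camera_matrix [[325.1923, 0.0, 279.7338], [0.0, 325.1923, 208.7422], [0.0, 0.0, 1.0]]
wrist T_tool_cam [[-0.0013, -0.9552, -0.296, 0.0811], [1.0, -0.0011, -0.0008, -0.0004], [0.0005, -0.296, 0.9552, -0.1935], [0.0, 0.0, 0.0, 1.0]]
```

View pics/scene0.png

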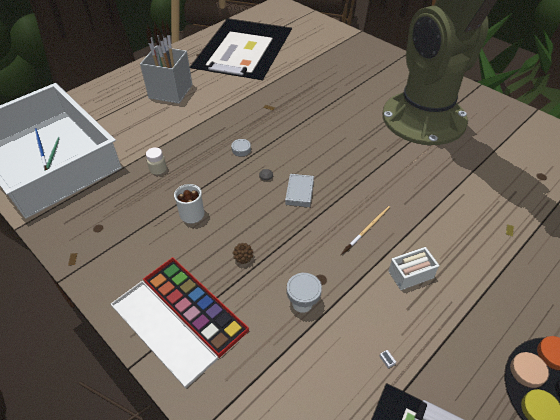

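View pics/side0.png

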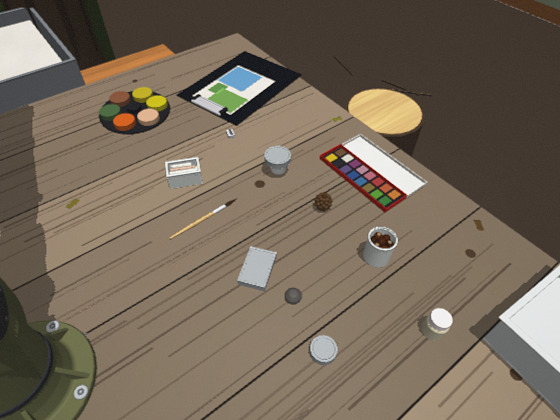

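The scene view shows:
- the large lid on the small tub at (304,288)
- the large tub at (189,203)
- the rectangular tub at (414,267)
- the rectangular lid at (300,190)
- the small lid at (241,147)

In the side view the same things are at (278,158), (379,245), (183,170), (258,268) and (323,349). Next I'll fit model silhouettes in both views at once, with height left free.

```bash
cat > h.py <<'E'
import numpy as np,cv2,pickle
from scipy.optimize import minimize
from scipy.spatial.transform import Rotation as R
def ring(w,h,z,rnd,c,yaw):
    if rnd: a=np.linspace(0,2*np.pi,60,endpoint=False);p=np.c_[np.cos(a)*w/2,np.sin(a)*w/2]
    else: p=np.array([[1,1],[1,-1],[-1,-1],[-1,1]])*[w/2,h/2]
    k,s=np.cos(yaw),np.sin(yaw)
    p=p@np.array([[k,s],[-s,k]])+c
    return np.c_[p,np.full(len(p),z)]
def proj(im,P):
    T=im["T"];K=im["camera_matrix"];p=(P-T[:3,3])@T[:3,:3]
    if im["fish"]:
        r=np.hypot(p[:,0],p[:,1]);th=np.arctan2(r,p[:,2]);q=p[:,:2]/np.maximum(r,1e-9)[:,None]*th[:,None]
    else: q=p[:,:2]/p[:,2:]
    return q*[K[0,0],K[1,1]]+[K[0,2],K[1,2]]
def ray(im,uv):
    K=im["camera_matrix"];q=(np.array(uv,float)-[K[0,2],K[1,2]])/K[0,0]
    if im["fish"]: r=np.hypot(*q);d=np.r_[q/max(r,1e-9)*np.sin(r),np.cos(r)]
    else: d=np.r_[q,1]
    return im["T"][:3,3],im["T"][:3,:3]@d
def onplane(im,uv,z):
    o,d=ray(im,uv);return o+d*(z-o[2])/d[2]
def prep(im,s=None):
    im=dict(im);im["fish"]="T_tool_cam" in im
    if im["fish"]:
        T=np.eye(4);T[:3,:3]=R.from_rotvec(s["tool_rot"]).as_matrix();T[:3,3]=s["position"];im["T"]=T@im["T_tool_cam"]
    else: im["T"]=im["cam_to_world"]
    return im
def tri(a,ua,b,ub):
    (o1,d1),(o2,d2)=ray(a,ua),ray(b,ub)
    t=np.linalg.lstsq(np.c_[d1,-d2],o2-o1,rcond=None)[0];p,q=o1+d1*t[0],o2+d2*t[1]
    return (p+q)/2,np.linalg.norm(p-q)
E
cat > m.py <<'E'
from h import *
d=pickle.load(open("d0.pkl","rb"));A,B=prep(d["scene"]),prep(d["side"])
def mask(im):
    px=im["pixels"].astype(int);return ((px[...,0]-px[...,2]<14)&(px.max(2)>75)).astype(np.uint8)
mk=[mask(A),mask(B)]
def blob(m,uv,r=45):
    m=cv2.morphologyEx(m,cv2.MORPH_CLOSE,np.ones((3,3)))
    n,l,st,c=cv2.connectedComponentsWithStats(m)
    q=[(st[i,4],i) for i in range(1,n) if np.hypot(*(c[i]-uv))<18]
    i=max(q)[1];h=cv2.convexHull(np.argwhere(l==i)[:,::-1].astype(np.int32));return h,st[i]
def fill(poly):
    m=np.zeros((420*2,560*2),np.uint8);cv2.fillPoly(m,[np.round((poly+.5)*2*16).astype(np.int32)],1,shift=4);return m
objs={"Lsm":((241,147),(323,349),1,[(48,0,0),(48,0,17)]),"Lre":((300,190),(258,268),0,[(84,56,0),(84,56,17)]),
"Tla":((189,203),(379,245),1,[(55,0,0),(55,0,65),(58,0,67)]),"Tre":((414,267),(183,170),0,[(76,48,0),(78,50,43)]),
"Tsm+Lla":((304,288),(278,158),1,[(39,0,0),(64,0,38),(64,0,55)])}
vis=[A["pixels"][...,::-1].copy(),B["pixels"][...,::-1].copy()]
for n,(ua,ub,rnd,rs) in objs.items():
    bl=[blob(mk[i],u) for i,u in enumerate((ua,ub))]
    tg=[fill(b[0][:,0].astype(float)) for b in bl]
    for i in (0,1): tg[i]=cv2.dilate(tg[i],np.ones((2,2)))
    p0=tri(A,ua,B,ub)[0]*1000
    def sil(p,i):
        P=np.vstack([ring(w,h,z,rnd,p[:2],p[3]/50) for w,h,z in rs])+[0,0,p[2]]
        return cv2.convexHull(proj((A,B)[i],P/1000).astype(np.float32))[:,0]
    def cost(p): return sum(1-(f&t).sum()/(f|t).sum() for f,t in ((fill(sil(p,i)),tg[i]) for i in (0,1)))
    best=min((minimize(cost,[p0[0],p0[1],0,y*50],method="Nelder-Mead",options=dict(initial_simplex=np.array([p0[0],p0[1],0,y*50])+np.vstack([np.zeros(4),np.eye(4)*[12,12,8,20]]))) for y in ([0] if rnd else np.arange(4)*np.pi/4)),key=lambda r:r.fun)
    p=best.x;print(n,np.round(p[:3],1),"yaw",round(np.degrees(p[3]/50),1),"cost",round(best.fun,3),[b[1].tolist() for b in bl])
    for i in (0,1): cv2.polylines(vis[i],[np.round(sil(p,i)).astype(int)],True,(0,0,255),1)
for nm,ua,ub in (("cone",(243,253),(323,202)),("pebble",(266,174),(293,296)),("jar",(155,161),(438,323)),("brushtip",(346,250),(234,201)),("brushend",(388,208),(171,237)),("sharp",(388,358),(231,132))):
    p,e=tri(A,ua,B,ub);print(nm,np.round(p*1000),round(e*1000,1))
a=cv2.resize(vis[0][120:320,170:450],None,fx=2,fy=2);b=cv2.resize(vis[1][130:380,150:430],None,fx=1.4,fy=1.4)
w=np.zeros((600,800,3),np.uint8);w[:400,:560]=a;w[:0];cv2.imwrite("pics/fitA.png",a);cv2.imwrite("pics/fitB.png",cv2.resize(vis[1][130:380,150:430],None,fx=2,fy=2))
E
python3 m.py
```

```text
Lsm [ 4.322e+02 -2.529e+02 -1.000e-01] yaw -3.1 cost 0.177 [[231, 139, 21, 18, 305], [309, 335, 29, 30, 668]]
Lre [ 4.364e+02 -4.630e+01 -2.000e-01] yaw 36.3 cost 0.121 [[285, 174, 29, 34, 822], [237, 246, 40, 45, 1167]]
Tla [ 652.8 -170.9    2.3] yaw 11.3 cost 0.142 [[174, 184, 31, 43, 787], [363, 227, 35, 41, 790]]
Tre [4.452e+02 2.668e+02 1.000e-01] yaw 157.0 cost 0.087 [[388, 247, 52, 44, 1188], [165, 157, 37, 32, 811]]
Tsm+Lla [6.438e+02 1.580e+02 4.000e-01] yaw -4.5 cost 0.172 [[286, 272, 36, 41, 1113], [264, 146, 27, 29, 588]]
cone [653.  -0.  19.] 3.4
pebble [ 454. -139.    9.] 3.8
jar [ 622. -345.   28.] 4.1
brushtip [496. 136.   6.] 10.9
brushend [335. 129.   4.] 2.6
sharp [625. 340.  11.] 4.6
```

View pics/fitA.png

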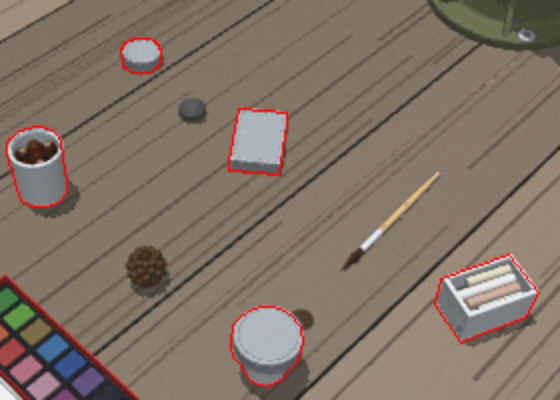

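The fits agree with the stated heights, with base z within 0–2 mm. Now I'll move to hover over the large lid.

Emit:
carry_out --pt "0 0 -7 3.3 -3.3 0 1" --pt "0 0 -14 6.6 -6.6 0 1" --pt "0 0 -21 9.9 -9.9 0 1" --pt "0 0 -28 13.2 -13.2 0 1" --pt "0 0 -35 16.5 -16.5 0 1" --pt "0 0 -42 19.8 -19.8 0 1" --pt "0 0 -49 23.1 -23.1 0 1" --pt "0 0 -56 26.4 -26.4 0 1" --pt "0 0 -63 29.7 -29.7 0 1" --pt "0 0 -70 33 -33 0 1" --pt "0 0 -74.6 36.3 -36.3 0 1" --pt "0 0 -74.6 39.6 -39.6 0 1" --squeeze 10

```text
time: 1.35
position: [0.5702, 0.2291, 0.1915]
tool_rot: [-2.224, -2.219, -0.0]
ft_force: [0.9, 1.1, -0.1]
grip_width: 1.003
grip_force: 0.0
```

```bash
python3 -c "
from bench import ctrl;s=ctrl.get_state();print(s['time'],s['position'],s['tool_rot'],s['joint_positions'])"
```

```text
1.35 [0.57019395 0.22907026 0.19148261] [-2.22415077e+00 -2.21865239e+00 -5.24843394e-05] [-0.7564173   0.25206793  0.39844981  1.55959212 -0.099403    1.34999421
 -0.34995855]
```

Emit:
carry_out --pt "0 0 0 3 -3 0 1" --pt "0 0 0 6 -6 0 1" --pt "0 0 0 7.5 -7.3 0 1" --pt "0 0 0 7.5 -7.3 0 1" --pt "0 0 0 7.5 -7.3 0 1" --pt "0 0 0 7.5 -7.3 0 1"

```text
time: 1.95
position: [0.6433, 0.1594, 0.1913]
tool_rot: [-2.219, -2.222, 0.0]
ft_force: [-0.9, -0.1, 0.1]
grip_width: 1.003
grip_force: 0.0
```

```bash
cat > w.py <<'E'
# usage: w.py name rnd yaw x y z  ; rings "w,h,z;..." optional box fit
from h import *
from bench import ctrl
import sys
def look(tag):
    s=ctrl.get_state();im=ctrl.get_image("wrist");pickle.dump((s,im),open(tag+".pkl","wb"));cv2.imwrite(f"pics/{tag}.png",im["pixels"][...,::-1]);return prep(im,s),s
if __name__=="__main__":
    im,s=look(sys.argv[1]);print(s["position"],s["tool_rot"])
E
python3 w.py w1
```

```text
[0.64328306 0.15938249 0.19129053] [-2.21899838e+00 -2.22192556e+00  8.80848501e-05]
```

View pics/w1.png

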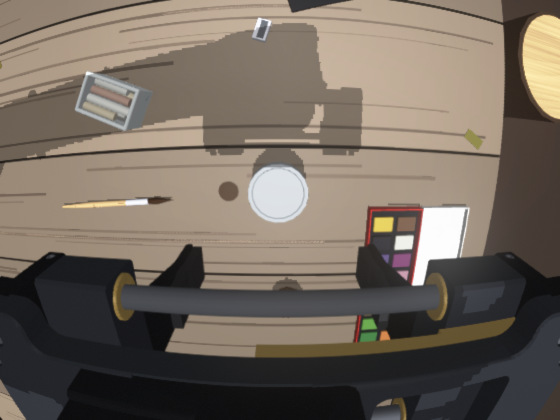

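The wrist view shows the large lid as a clear disc at about (278,193). I'll add a fit that uses the commanded pose, so that constant errors cancel between picking and placing.

```bash
cat > fit.py <<'E'
from w import *
def fit(im,rings,rnd,g,yaw=0,fityaw=False,thr=14,vmin=80,inner=False,dark=False):
    """silhouette fit in one fisheye view, heights given. mm"""
    S=3
    px=cv2.resize(im["pixels"],None,fx=S,fy=S,interpolation=cv2.INTER_CUBIC).astype(int)
    m=((px[...,0]-px[...,2]<thr)&(px.max(2)>vmin)).astype(np.uint8)
    def sil(p):
        P=np.vstack([ring(w,h,z,rnd,p[:2],p[2]/50) for w,h,z in rings])
        return cv2.convexHull((proj(im,P/1000)).astype(np.float32))[:,0]
    def fill(q):
        f=np.zeros(m.shape,np.uint8);cv2.fillPoly(f,[np.round(((q+.5)*S-.5)*16).astype(np.int32)],1,shift=4);return f
    p0=np.array([*g,yaw*50.]);near=cv2.dilate(fill(sil(p0)),np.ones((45,45)))
    n,l,st,c=cv2.connectedComponentsWithStats(m*near);i=1+np.argmax(st[1:,4])
    t=np.zeros_like(m);h=cv2.convexHull(np.argwhere(l==i)[:,::-1].astype(np.int32));cv2.fillPoly(t,[h],1)
    k=3 if fityaw else 2
    def cost(p):
        f=fill(sil(np.r_[p,p0[k:]]));return 1-(f&t).sum()/(f|t).sum()
    r=minimize(cost,p0[:k],method="Nelder-Mead",options=dict(initial_simplex=p0[:k]+np.vstack([np.zeros(k),np.eye(k)*[8,8,8][:k]]),xatol=.02,fatol=1e-5))
    return np.r_[np.round(r.x[:2],1),(np.round(np.degrees(r.x[2]/50),1) if fityaw else 0)],round(r.fun,3),sil(np.r_[r.x,p0[k:]])
def load(tag,cmd,rv=(-np.pi/2**.5,-np.pi/2**.5,0)):
    s,im=pickle.load(open(tag+".pkl","rb"));s=dict(s);s["position"]=np.array(cmd)/1000;s["tool_rot"]=np.array(rv);return prep(im,s)
def center(im,z):pass
E
python3 - <<'E'
from fit import *
im=load("w1",(644,158,192))
for v in (80,120,150):print(fit(im,[(64,0,38),(64,0,55)],1,(644,158),vmin=v)[:2])
p=fit(im,[(78,50,43),(76,48,0)],0,(445,267),np.radians(157),True);print(p[:2])
E
```

```text
(array([642.1, 153.2,   0. ]), np.float64(0.006))
(array([642.1, 152.9,   0. ]), np.float64(0.035))
(array([642.1, 152.7,   0. ]), np.float64(0.055))
(array([444.8, 263.4, 156.1]), np.float64(0.027))
```

Emit:
carry_out --pt "0 0 0 -0.2 -0.5 -3 1" --pt "0 0 0 -0.2 -0.5 -6 1" --pt "0 0 0 -0.2 -0.5 -9 1" --pt "0 0 0 -0.2 -0.5 -12 1" --pt "0 0 0 -0.2 -0.5 -14 1" --pt "0 0 0 -0.2 -0.5 -15 1" --pt "0 0 0 -0.2 -0.5 -15 1" --pt "0 0 0 -0.2 -0.5 -15 0.6" --pt "0 0 0 -0.2 -0.5 -15 0.6" --pt "0 0 0 -0.2 -0.5 -15 0.6" --pt "0 0 0 -0.2 -0.5 -15 0.6" --pt "0 0 0 -0.2 -0.5 -15 0.6" --squeeze 10

```text
time: 3.2
position: [0.6425, 0.1525, 0.0421]
tool_rot: [2.222, 2.22, 0.001]
ft_force: [1.1, -0.3, -0.8]
grip_width: 0.651
grip_force: 0.0
```

```bash
python3 - <<'E'
from w import *
im,s=look("w2");print(s["grip_width"],s["grip_force"])
a=ctrl.get_image("scene")["pixels"][...,::-1][200:340,220:400];b=ctrl.get_image("side")["pixels"][...,::-1][80:220,190:370]
cv2.imwrite("pics/c2.png",cv2.resize(np.hstack([a,b]),None,fx=2.2,fy=2.2))
E
```

```text
0.6509065082204275 0.0
```

View pics/c2.png

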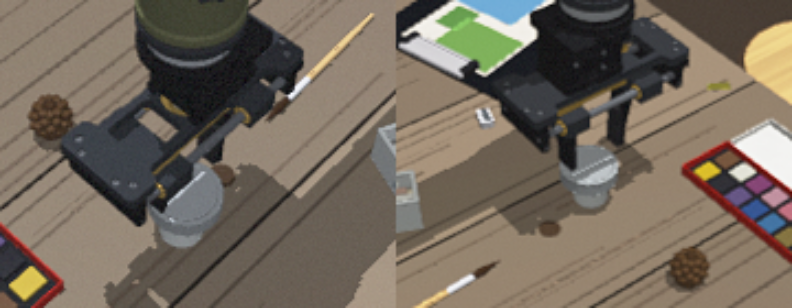

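The crops show the fingers straddling the far side of the lid, not its middle. I'll check the wrist view.

View pics/w2.png

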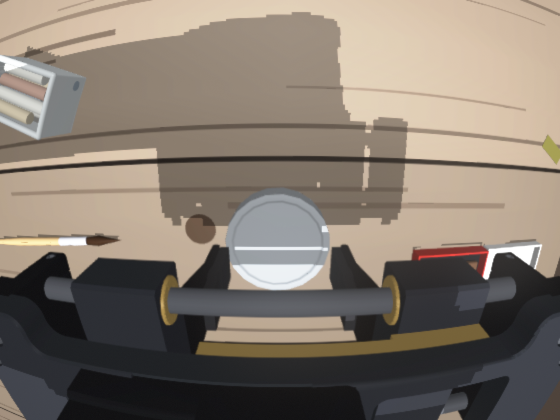

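```bash
python3 - <<'E'
from fit import *
im=load("w2",(642,153,42));s=ctrl.get_state();print(s["grip_width"],s["grip_force"],s["position"])
r=fit(im,[(64,0,38),(64,0,55)],1,(642,155));print(r[:2])
for z in (0.042,.061):
  for x in (.642,.642-.0283,.642+.0283): print(z,np.round(proj(im,np.array([[x,.153,z]])),0))
A=prep(ctrl.get_image("scene"));pickle.dump(A,open("sc2.pkl","wb"))
P=proj(A,np.array([[.642-.0283,.153,.042],[.642+.0283,.153,.042],[.642,.153,.055]]));print(np.round((P-[220,200])*2.2))
E
```

```text
0.6086465890500917 0.0 [0.64232256 0.15248823 0.04167626]
(array([640.6, 155. ,   0. ]), np.float64(0.094))
0.042 [[279. 240.]]
0.042 [[236. 240.]]
0.042 [[323. 240.]]
0.061 [[279. 252.]]
0.061 [[232. 252.]]
0.061 [[327. 252.]]
[[202. 177.]
 [156. 218.]
 [180. 189.]]
```

Emit:
carry_out --pt "0 0 0 0 0 0 0.3" --pt "0 0 0 0 0 0 0.3" --pt "0 0 0 0 0 0 0.3" --pt "0 0 0 0 0 0 0.3" --pt "0 0 0 0 0 0 0.3"

```text
time: 3.9
position: [0.6423, 0.1525, 0.0416]
tool_rot: [2.223, 2.22, 0.0]
ft_force: [-0.2, -0.1, -0.6]
grip_width: 0.321
grip_force: 0.0
```

```bash
python3 - <<'E'
from w import *
im,s=look("w3");print(s["grip_width"],s["grip_force"],s["ft_force"])
A=ctrl.get_image("scene");a=A["pixels"][...,::-1][220:330,240:370]
w=im["pixels"][...,::-1][180:370,160:400]
cv2.imwrite("pics/c3.png",np.hstack([cv2.resize(a,(400,338),interpolation=2),cv2.resize(w,(400,338),interpolation=2)]))
E
```

```text
0.32063716077837867 0.0 [-0.22293327 -0.08206998 -0.61665383]
```

View pics/c3.png

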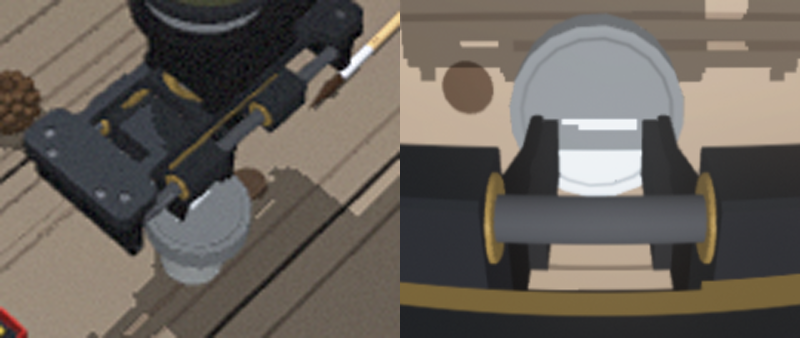

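At TCP z = 42 mm the fingers hang above the lid, closed over nothing. The wrist geometry puts the real tips about 30 mm short of the stated TCP. I'll open, go lower and close again, watching the forces.

Emit:
carry_out --pt "0 0 0 0 0 0 1" --pt "0 0 0 0 0 0 1" --pt "0 0 0 0 0 0 1" --pt "0 0 0 0 0 0 1" --pt "0 0 0 0 0 0 1" --pt "0 0 0 0 0 0 1" --pt "0 0 0 0 0 0 1" --pt "0 0 0 0 0 0 1" --pt "0 0 0 0 0 -0.5 1" --pt "0 0 0 0 0 -1 1" --pt "0 0 0 0 0 -1.5 1" --pt "0 0 0 0 0 -1.5 1"

```text
time: 5.2
position: [0.6414, 0.1523, 0.0252]
tool_rot: [-2.222, -2.22, 0.003]
ft_force: [-0.6, -0.5, -0.2]
grip_width: 1.0
grip_force: 0.0
```

Emit:
carry_out --pt "0 0 0 0 0 -0.5 1" --pt "0 0 0 0 0 -1.1 1" --pt "0 0 0 0 0 -1.1 1" --pt "0 0 0 0 0 -1.1 0.5" --pt "0 0 0 0 0 -1.1 0.5" --pt "0 0 0 0 0 -1.1 0.5" --pt "0 0 0 0 0 -1.1 0.5" --pt "0 0 0 0 0 -1.1 0.5" --pt "0 0 0 0 0 -1.1 0.5" --pt "0 0 0 0 0 -1.1 0.5"

```text
time: 6.2
position: [0.6424, 0.1525, 0.0158]
tool_rot: [2.222, 2.22, 0.001]
ft_force: [0.7, -0.1, 0.5]
grip_width: 0.735
grip_force: 10.0
```

Gripped at 0.735, which is 64 mm, at 10 N. Lifting and moving towards the large tub.

Emit:
carry_out --pt "0 0 0 0 0 1 0.5" --pt "0 0 0 0 0 3 0.5" --pt "0 0 0 0 0 7 0.5" --pt "0 0 0 0 0 11 0.5" --pt "0 0 0 0 -1 15 0.5" --pt "0 0 0 0.2 -5 17.6 0.5" --pt "0 0 0 0.4 -10 17.6 0.5" --pt "0 0 0 0.6 -15 17.6 0.5" --pt "0 0 0 0.8 -20 17.6 0.5" --pt "0 0 0 1 -25 17.6 0.5" --pt "0 0 0 1.1 -30 17.6 0.5" --pt "0 0 0 1.1 -34 17.6 0.5"

```text
time: 7.4
position: [0.6526, -0.1913, 0.1925]
tool_rot: [2.224, 2.217, -0.001]
ft_force: [0.1, 0.1, 0.5]
grip_width: 0.735
grip_force: 10.0
```

Emit:
carry_out --pt "0 0 0 0 -3.4 0 0.5" --pt "0 0 0 0 -3.4 0 0.5" --pt "0 0 0 0 -3.4 0 0.5" --pt "0 0 0 0 -3.4 0 0.5" --pt "0 0 0 0 -3.4 0 0.5"

```text
time: 7.9
position: [0.6539, -0.2192, 0.1917]
tool_rot: [-2.219, -2.223, -0.001]
ft_force: [1.2, 0.6, -0.3]
grip_width: 0.734
grip_force: 10.0
```

```bash
python3 - <<'E'
from fit import *
im,s=look("w4");print(s["grip_width"],s["grip_force"],s["position"],s["tool_rot"])
A=prep(ctrl.get_image("scene"));pickle.dump(A,open("sc4.pkl","wb"))
im=load("w4",(653,-221,192))
v=im["pixels"][...,::-1].copy()
for v0 in (80,120):
  r=fit(im,[(58,0,68),(55,0,0)],1,(653,-171),vmin=v0);print("tub",r[:2])
  r2=fit(im,[(64,0,214),(64,0,231)],1,(653,-221),vmin=v0);print("lid",r2[:2])
r=fit(im,[(58,0,68),(55,0,0)],1,(653,-171));r2=fit(im,[(64,0,214),(64,0,231)],1,(653,-221))
for q in (r,r2):cv2.polylines(v,[np.round(q[2]).astype(int)],True,(0,0,255))
# small tub in scene
cv2.imwrite("pics/f4.png",np.hstack([cv2.resize(v[60:360,130:430],(400,400)),cv2.resize(A["pixels"][...,::-1][230:330,250:350],(400,400))]))
E
```

```text
0.7344139025440132 10.000031614908949 [ 0.65391639 -0.21919426  0.19168275] [-2.21890080e+00 -2.22331609e+00 -1.49373863e-03]
tub (array([ 651.7, -173.3,    0. ]), np.float64(0.007))
lid (array([ 653.2, -219.3,    0. ]), np.float64(0.171))
tub (array([ 651.7, -173.3,    0. ]), np.float64(0.007))
lid (array([ 653.3, -219.1,    0. ]), np.float64(0.172))
```

View pics/f4.png

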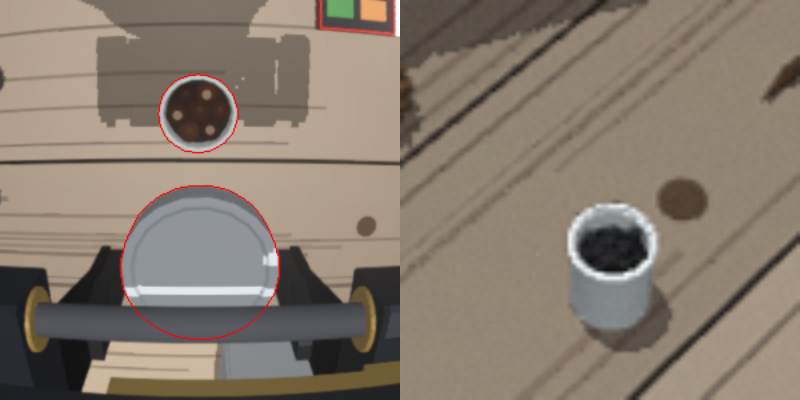

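The fits are clean: tub rim at crop (198,113), held lid at (200,262). Going lower, so that lid and tub are at similar depth, before the final alignment.

Emit:
carry_out --pt "0 0 0 -0.1 0 -4 0.5" --pt "0 0 0 -0.1 0 -8 0.5" --pt "0 0 0 -0.1 0 -11 0.5" --pt "0 0 0 -0.1 0 -11 0.5" --pt "0 0 0 -0.1 0 -11 0.5" --pt "0 0 0 -0.1 0 -11 0.5"

```text
time: 8.6
position: [0.6539, -0.2219, 0.0842]
tool_rot: [2.219, 2.218, 0.003]
ft_force: [1.1, -0.4, 0.2]
grip_width: 0.734
grip_force: 10.0
```

```bash
python3 - <<'E'
from fit import *
im,s=look("w5");print(s["position"],s["tool_rot"])
im=load("w5",(652,-221,82))
print("tub",fit(im,[(58,0,68),(55,0,0)],1,(652,-173))[:2])
for dz in (-4,0,4):print("lid",dz,fit(im,[(64,0,104+dz),(64,0,121+dz)],1,(652,-221))[:2])
E
```

```text
[ 0.65394508 -0.22192594  0.08424   ] [2.21949741 2.21838596 0.00294069]
tub (array([ 650.7, -171. ,    0. ]), np.float64(0.13))
lid -4 (array([ 652.8, -216.4,    0. ]), np.float64(0.16))
lid 0 (array([ 653.2, -216.3,    0. ]), np.float64(0.169))
lid 4 (array([ 653.2, -216.5,    0. ]), np.float64(0.182))
```

```bash
cat > efit.py <<'E'
from fit import *
from scipy.optimize import least_squares
from scipy.ndimage import map_coordinates
def efit(im,rings,rnd,g,yaw=0,fityaw=False,up=None,thr=14,vmin=80):
    """fit silhouette outline to mask edges by distance transform; up: use only outline rows above centroid + up px"""
    S=3;px=cv2.resize(im["pixels"],None,fx=S,fy=S,interpolation=cv2.INTER_CUBIC).astype(int)
    m=((px[...,0]-px[...,2]<thr)&(px.max(2)>vmin)).astype(np.uint8)
    e=cv2.morphologyEx(m,cv2.MORPH_GRADIENT,np.ones((2,2)));dt=np.minimum(cv2.distanceTransform(1-e,cv2.DIST_L2,5),30)
    k=3 if fityaw else 2
    def outl(p):
        P=np.vstack([ring(w,h,z,rnd,p[:2],p[2] if fityaw else yaw) for w,h,z in rings])
        q=cv2.convexHull(proj(im,P/1000).astype(np.float32))[:,0];q=np.vstack([q,q[:1]])
        s=np.r_[0,np.cumsum(np.hypot(*np.diff(q,axis=0).T))];t=np.linspace(0,s[-1],240,endpoint=False)
        return np.c_[np.interp(t,s,q[:,0]),np.interp(t,s,q[:,1])]
    p0=np.r_[g,yaw][:k].astype(float)
    o=outl(p0);c=o.mean(0)[1]
    def res(p):
        q=outl(p)
        w=np.ones(len(q)) if up is None else 1/(1+np.exp((q[:,1]-c-up)/1.5))
        Q=(q+.5)*S-.5
        return w*map_coordinates(dt,[Q[:,1],Q[:,0]],order=1,mode="nearest")/S
    sc=np.array([1,1,.02])[:k]
    r=minimize(lambda p:np.sqrt(res(p)**2+.1).sum(),p0,method="Nelder-Mead",options=dict(initial_simplex=p0+np.vstack([np.zeros(k),np.diag(sc*3)]),xatol=.01,fatol=1e-3,maxiter=600))
    rr=res(r.x);print(np.round(r.x[:2],1),np.round(np.degrees(r.x[2:]),1),"med px",round(float(np.median(rr[rr>0])),2));return r.x
E
python3 - <<'E'
from efit import *
T=[(58,0,68),(55,0,0)];h=lambda z:[(64,0,z),(64,0,z+17)]
print("w4");im=load("w4",(653,-221,192));efit(im,T,1,(652,-173));efit(im,h(214),1,(653,-220),up=0)
print("w5");im=load("w5",(652,-221,82));efit(im,T,1,(652,-173),up=0);efit(im,T,1,(652,-173),up=-10)
for z in (100,104,108):efit(im,h(z),1,(653,-219),up=0)
print("w1");im=load("w1",(644,158,192));efit(im,h(38),1,(642,153));
E
```

```text
w4
[ 651.8 -173.5] [] med px 0.08
[ 653.4 -219.5] [] med px 0.01
w5
[ 650.7 -170.8] [] med px 0.02
[ 650.7 -170.8] [] med px 0.0
[ 652.3 -220.3] [] med px 0.01
[ 652.3 -219.5] [] med px 0.01
[ 652.4 -218.7] [] med px 0.04
w1
[642.2 153.1] [] med px 0.09
```

Using the measured rather than the commanded pose, both views agree: tub at (652.6, -171.7), and the lid sits (+0.3, +1.6) from the TCP. So the measured TCP should end at (652.3, -173.3). I'll move over the tub and check how well the reading repeats.

Emit:
carry_out --pt "0 0 0 -0.1 2 0 0.5" --pt "0 0 0 -0.1 4 0 0.5" --pt "0 0 0 -0.1 4.8 0 0.5" --pt "0 0 0 -0.1 4.8 0 0.5" --pt "0 0 0 -0.1 4.8 0 0.5"

```text
time: 9.15
position: [0.6516, -0.1747, 0.0825]
tool_rot: [2.222, 2.219, 0.0]
ft_force: [-0.0, -0.5, 1.1]
grip_width: 0.729
grip_force: 10.0
```

Emit:
carry_out --pt "0 0 0 0 0 0 0.5"

```text
time: 9.25
position: [0.6512, -0.1753, 0.0821]
tool_rot: [2.224, 2.217, -0.001]
ft_force: [0.8, 0.2, 0.3]
grip_width: 0.732
grip_force: 10.0
```

Emit:
carry_out --pt "0 0 0 0 0 0 0.5"

```text
time: 9.35
position: [0.6511, -0.175, 0.0817]
tool_rot: [2.224, 2.218, -0.001]
ft_force: [0.2, -0.2, 0.2]
grip_width: 0.733
grip_force: 10.0
```

Emit:
carry_out --pt "0 0 0 0 0 0 0.5"

```text
time: 9.45
position: [0.6511, -0.1744, 0.0815]
tool_rot: [2.224, 2.219, -0.001]
ft_force: [0.3, 0.7, -0.4]
grip_width: 0.732
grip_force: 10.0
```

Emit:
carry_out --pt "0 0 0 0.12 0.13 -1 0.5" --pt "0 0 0 0.12 0.13 -2 0.5" --pt "0 0 0 0.12 0.13 -2.8 0.5" --pt "0 0 0 0.12 0.13 -2.8 0.5" --pt "0 0 0 0.12 0.13 -2.8 0.5" --pt "0 0 0 0.12 0.13 -2.8 0.5"

```text
time: 10.05
position: [0.6527, -0.1724, 0.0539]
tool_rot: [2.222, 2.22, 0.0]
ft_force: [-1.1, 0.0, 0.2]
grip_width: 0.731
grip_force: 10.0
```

```bash
python3 - <<'E'
from efit import *
a,s=look("w6");print(s["position"])
for n in("scene","side"):
    im=prep(ctrl.get_image(n));pickle.dump(im,open(n+"6.pkl","wb"))
    cv2.imwrite(f"pics/{n}6.png",im["pixels"][...,::-1])
h=lambda z:[(64,0,z),(64,0,z+17)]
z=s["position"][2]*1000
efit(a,h(z+22),1,s["position"][:2]*1000,up=0)
E
```

```text
[ 0.65273537 -0.17236743  0.05390679]
[ 653.1 -170.7] [] med px 0.03
```

Emit:
carry_out --pt "0 0 0 -0.05 -0.1 -0.2 0.5" --pt "0 0 0 -0.05 -0.1 -0.4 0.5" --pt "0 0 0 -0.05 -0.1 -0.6 0.5" --pt "0 0 0 -0.05 -0.1 -0.8 0.5" --pt "0 0 0 -0.05 -0.1 -0.9 0.5" --pt "0 0 0 -0.05 -0.1 -0.9 0.5"

```text
time: 10.8
position: [0.6518, -0.1731, 0.0443]
tool_rot: [-2.222, -2.22, 0.0]
ft_force: [-0.1, -0.5, 0.3]
grip_width: 0.733
grip_force: 10.0
```

Emit:
carry_out --pt "0 0 0 0 0 -0.2 0.5" --pt "0 0 0 0 0 -0.4 0.5" --pt "0 0 0 0 0 -0.6 0.5" --pt "0 0 0 0 0 -0.8 0.5" --pt "0 0 0 0 0 -1.0 0.5" --pt "0 0 0 0 0 -1.1 0.5" --pt "0 0 0 0 0 -1.1 0.5"

```text
time: 11.5
position: [0.6519, -0.1732, 0.0338]
tool_rot: [-2.222, -2.22, -0.0]
ft_force: [-1.1, -0.0, 1.9]
grip_width: 0.729
grip_force: 10.0
```

Emit:
carry_out --pt "0 0 0 0 0 -0.1 0.5" --pt "0 0 0 0 0 -0.2 0.5" --pt "0 0 0 0 0 -0.2 0.5"

```text
time: 11.8
position: [0.652, -0.1732, 0.0336]
tool_rot: [-2.222, -2.22, -0.001]
ft_force: [-5.2, 1.5, 11.2]
grip_width: 0.733
grip_force: 10.0
```

Emit:
carry_out --pt "0 0 0 0 0 0.1 1" --pt "0 0 0 0 0 0.2 1" --pt "0 0 0 0 0 0.2 1" --pt "0 0 0 0 0 0.2 1" --pt "0 0 0 0 0 0.2 1" --pt "0 0 0 0 0 2 1" --pt "0 0 0 0 0 6 1" --pt "0 0 0 0 0 10 1" --pt "0 0 0 0 0 14 1" --pt "0 0 0 0 0 16 1" --pt "0 0 0 0 0 16 1" --pt "0 0 0 0 0 16 1"

```text
time: 13.0
position: [0.6519, -0.1731, 0.1912]
tool_rot: [-2.223, -2.22, -0.0]
ft_force: [-0.5, 0.1, -0.4]
grip_width: 1.001
grip_force: 0.0
```

```bash
cat > efit2.py <<'E'
from efit import *
def now(tag):
    im,s=look(tag);print(s["position"],s["tool_rot"],s["grip_width"]);return im
E
python3 - <<'E'
from efit2 import *
im=now("w7")
for z in (50,53,56,59,62,66):
    r=fit(im,[(64,0,z),(64,0,z+17),(55,0,0)],1,(652,-172));print(z,r[0],r[1])
E
```

```text
[ 0.65185837 -0.1731421   0.19119805] [-2.22251693e+00 -2.22019684e+00 -1.74448791e-04] 1.0010275108200362
50 [ 652.2 -172.9    0. ] 0.039
53 [ 652.2 -172.2    0. ] 0.019
56 [ 652.1 -171.5    0. ] 0.015
59 [ 652.1 -170.7    0. ] 0.025
62 [ 652.  -170.1    0. ] 0.043
66 [ 651.7 -169.1    0. ] 0.07
```

The large lid went home: it pressed at 11 N at the expected height and the fit is best at z = 56. Next is the small lid.

Emit:
carry_out --pt "0 0 0 -4 -1.5 0 1" --pt "0 0 0 -8 -3 0 1" --pt "0 0 0 -12 -4.5 0 1" --pt "0 0 0 -16 -6 0 1" --pt "0 0 0 -20 -7.5 0 1" --pt "0 0 0 -22 -8 0 1" --pt "0 0 0 -22 -8 0 1" --pt "0 0 0 -22 -8 0 1" --pt "0 0 0 -22 -8 0 1"

```text
time: 13.95
position: [0.4327, -0.2522, 0.1908]
tool_rot: [-2.22, -2.222, 0.001]
ft_force: [0.6, 0.8, 0.3]
grip_width: 0.998
grip_force: 0.0
```

```bash
python3 - <<'E'
from efit2 import *
im=now("w8")
for z in (-4,0,4): print(z,fit(im,[(48,0,z),(48,0,z+17)],1,(432,-253))[:2])
E
```

```text
[ 0.43273263 -0.25217448  0.19085   ] [-2.21998698e+00 -2.22187572e+00  1.22447094e-03] 0.9975311535182968
-4 (array([ 431.6, -255.2,    0. ]), np.float64(0.024))
0 (array([ 431.6, -254.5,    0. ]), np.float64(0.008))
4 (array([ 431.6, -253.6,    0. ]), np.float64(0.017))
```

Emit:
carry_out --pt "0 0 0 -0.1 -0.2 -5 1" --pt "0 0 0 -0.1 -0.2 -10 1" --pt "0 0 0 -0.1 -0.2 -14 1" --pt "0 0 0 -0.1 -0.2 -17 1" --pt "0 0 0 -0.1 -0.2 -19 1" --pt "0 0 0 -0.1 -0.2 -20 1" --pt "0 0 0 -0.1 -0.2 -20.3 1" --pt "0 0 0 -0.1 -0.2 -20.3 1" --pt "0 0 0 -0.1 -0.2 -20.3 1"

```text
time: 14.9
position: [0.4321, -0.2556, -0.0104]
tool_rot: [2.221, 2.219, 0.001]
ft_force: [0.1, 0.2, 0.3]
grip_width: 0.999
grip_force: 0.0
```

Emit:
carry_out --pt "0 0 0 0 0 -0.2 1" --pt "0 0 0 0 0 -0.4 1" --pt "0 0 0 0 0 -0.6 1" --pt "0 0 0 0 0 -0.6 1"

```text
time: 15.3
position: [0.4308, -0.2551, -0.0175]
tool_rot: [-2.222, -2.22, -0.0]
ft_force: [-0.4, -0.1, 0.1]
grip_width: 0.999
grip_force: 0.0
```

Emit:
carry_out --pt "0 0 0 0 0 -0.2 1" --pt "0 0 0 0 0 -0.4 1" --pt "0 0 0 0 0 -0.6 1" --pt "0 0 0 0 0 -0.6 1" --pt "0 0 0 0 0 -0.6 0.3" --pt "0 0 0 0 0 -0.6 0.3" --pt "0 0 0 0 0 -0.6 0.3" --pt "0 0 0 0 0 -0.6 0.3" --pt "0 0 0 0 0 -0.6 0.3" --pt "0 0 0 0 0 -0.6 0.3" --pt "0 0 0 0 0 -0.6 0.3" --pt "0 0 0 0 0 -0.6 0.3"

```text
time: 16.5
position: [0.431, -0.2552, -0.0234]
tool_rot: [2.222, 2.22, 0.0]
ft_force: [0.4, 0.3, 0.1]
grip_width: 0.551
grip_force: 10.0
```

Emit:
carry_out --pt "0 0 0 0 0 2 0.3" --pt "0 0 0 0 0 6 0.3" --pt "0 0 0 0 0 11 0.3" --pt "0 0 0 0 0 16 0.3" --pt "0 0 0 0.5 1 20 0.3" --pt "0 0 0 3 5 21.5 0.3" --pt "0 0 0 5.4 9 21.5 0.3" --pt "0 0 0 7.8 13 21.5 0.3" --pt "0 0 0 10.2 17 21.5 0.3" --pt "0 0 0 12.6 21 21.5 0.3" --pt "0 0 0 15 25 21.5 0.3" --pt "0 0 0 17.4 29 21.5 0.3"

```text
time: 17.7
position: [0.6057, 0.0365, 0.1915]
tool_rot: [-2.223, -2.22, -0.0]
ft_force: [0.7, -1.5, 0.9]
grip_width: 0.553
grip_force: 10.0
```

Emit:
carry_out --pt "0 0 0 2.2 4 0 0.3" --pt "0 0 0 3.8 7 0 0.3" --pt "0 0 0 3.8 7 0 0.3" --pt "0 0 0 3.8 7 0 0.3" --pt "0 0 0 3.8 7 0 0.3" --pt "0 0 0 3.8 7 0 0.3"

```text
time: 18.3
position: [0.6428, 0.1028, 0.1919]
tool_rot: [2.225, 2.217, 0.0]
ft_force: [-0.1, -0.5, 0.4]
grip_width: 0.55
grip_force: 10.0
```

```bash
cat >> efit2.py <<'E'
T={"s":[(42,0,50),(39,0,0)],"r":[(78,50,43),(76,48,0)]}
def cyl(w,z):return [(w,0,z),(w,0,z+17)]
E
python3 - <<'E'
from efit2 import *
im=now("w9");p=ctrl.get_state()["position"]*1000
r=fit(im,T["s"],1,(642,156));print(r[:2]);efit(im,T["s"],1,r[0][:2])
efit(im,cyl(48,p[2]+23.4),1,p[:2],up=0)
E
```

```text
[0.64281782 0.10279938 0.19194297] [2.22504312e+00 2.21709140e+00 5.69350546e-06] 0.5497030412579491
(array([645.9, 156.6,   0. ]), np.float64(0.011))
[646.  156.5] [] med px 0.1
[643.2 102.6] [] med px 0.01
```

Emit:
carry_out --pt "0 0 0 0.3 0.2 -4 0.3" --pt "0 0 0 0.3 0.2 -8 0.3" --pt "0 0 0 0.3 0.2 -11 0.3" --pt "0 0 0 0.3 0.2 -12 0.3" --pt "0 0 0 0.3 0.2 -12 0.3" --pt "0 0 0 0.3 0.2 -12 0.3" --pt "0 0 0 0.3 0.2 -12 0.3"

```text
time: 19.05
position: [0.6477, 0.1069, 0.0741]
tool_rot: [2.221, 2.219, 0.005]
ft_force: [0.0, 0.7, 0.1]
grip_width: 0.548
grip_force: 10.0
```

```bash
python3 - <<'E'
from efit2 import *
im=now("w10");p=ctrl.get_state()["position"]*1000
r=fit(im,T["s"],1,(646,156.5));print(r[:2]);efit(im,T["s"],1,r[0][:2])
efit(im,cyl(48,p[2]+23.4),1,p[:2],up=0)
E
```

```text
[0.64768217 0.10688758 0.07407701] [2.22138385 2.21853512 0.00546207] 0.5484171776888693
(array([645.8, 156.3,   0. ]), np.float64(0.011))
[646.  156.3] [] med px 0.14
[647.9 106.5] [] med px 0.01
```

Emit:
carry_out --pt "0 0 0 -0.1 2.5 0 0.3" --pt "0 0 0 -0.1 4.5 0 0.3" --pt "0 0 0 -0.1 5 0 0.3" --pt "0 0 0 -0.1 5 -1 0.3" --pt "0 0 0 -0.1 5 -2 0.3" --pt "0 0 0 -0.1 5 -3 0.3" --pt "0 0 0 -0.1 5 -3 0.3" --pt "0 0 0 -0.1 5 -3 0.3" --pt "0 0 0 -0.1 5 -3 0.3"

```text
time: 20.0
position: [0.6454, 0.1564, 0.0419]
tool_rot: [2.223, 2.219, 0.001]
ft_force: [0.0, -0.5, -0.1]
grip_width: 0.551
grip_force: 10.0
```

Emit:
carry_out --pt "0 0 0 0 0 0 0.3" --pt "0 0 0 0 0 0 0.3"

```text
time: 20.2
position: [0.6453, 0.1569, 0.0421]
tool_rot: [2.222, 2.22, 0.001]
ft_force: [0.1, 0.4, -0.9]
grip_width: 0.55
grip_force: 10.0
```

Emit:
carry_out --pt "0 0 0 0.04 0 -0.5 0.3" --pt "0 0 0 0.04 0 -1 0.3" --pt "0 0 0 0.04 0 -1.2 0.3" --pt "0 0 0 0.04 0 -1.4 0.3" --pt "0 0 0 0.04 0 -1.6 0.3" --pt "0 0 0 0.04 0 -1.8 0.3" --pt "0 0 0 0.04 0 -1.8 0.3"

```text
time: 20.9
position: [0.6452, 0.1567, 0.0233]
tool_rot: [-2.222, -2.22, 0.001]
ft_force: [-0.2, 0.2, -0.1]
grip_width: 0.55
grip_force: 10.0
```

No force 5 mm past the rim, so it's engaged. Continuing down.

Emit:
carry_out --pt "0 0 0 0 0 -0.2 0.3" --pt "0 0 0 0 0 -0.4 0.3" --pt "0 0 0 0 0 -0.6 0.3" --pt "0 0 0 0 0 -0.8 0.3" --pt "0 0 0 0 0 -0.9 0.3" --pt "0 0 0 0 0 -0.9 0.3"

```text
time: 21.5
position: [0.6454, 0.1568, 0.0147]
tool_rot: [2.222, 2.22, 0.0]
ft_force: [-1.0, 0.9, 1.5]
grip_width: 0.553
grip_force: 10.0
```

Emit:
carry_out --pt "0 0 0 0 0 -0.1 0.3" --pt "0 0 0 0 0 -0.1 0.3"

```text
time: 21.7
position: [0.6455, 0.1568, 0.0146]
tool_rot: [-2.223, -2.22, -0.001]
ft_force: [-3.3, -1.0, 5.5]
grip_width: 0.55
grip_force: 10.0
```

Emit:
carry_out --pt "0 0 0 0 0 -0.1 0.3" --pt "0 0 0 0 0 0 1" --pt "0 0 0 0 0 0.1 1" --pt "0 0 0 0 0 0.1 1" --pt "0 0 0 0 0 0.1 1" --pt "0 0 0 0 0 0.1 1" --pt "0 0 0 0 0 2 1" --pt "0 0 0 0 0 6 1" --pt "0 0 0 0 0 11 1" --pt "0 0 0 0 0 16 1" --pt "0 0 0 0 0 17.7 1" --pt "0 0 0 0 0 17.7 1"

```text
time: 22.9
position: [0.6477, 0.1571, 0.1949]
tool_rot: [2.22, 2.218, 0.01]
ft_force: [0.3, -0.1, -0.3]
grip_width: 0.998
grip_force: 0.0
```

```bash
python3 - <<'E'
from efit2 import *
im=now("w11")
for z in (32,35,38,41,44,50): print(z,fit(im,cyl(48,z)+[(39,0,0)],1,(646,156))[:2])
print(fit(im,T["r"],0,(445,265),np.radians(157),True)[:2])
E
```

```text
[0.64770568 0.15711047 0.19491569] [2.22029666 2.21774645 0.01044649] 0.9980271820965992
32 (array([645.6, 155.9,   0. ]), np.float64(0.025))
35 (array([645.7, 156.5,   0. ]), np.float64(0.012))
38 (array([645.7, 157.3,   0. ]), np.float64(0.018))
41 (array([645.7, 158.1,   0. ]), np.float64(0.037))
44 (array([645.4, 158.6,   0. ]), np.float64(0.057))
50 (array([646.2, 159.4,   0. ]), np.float64(0.1))
(array([443.6, 264.6, 156. ]), np.float64(0.026))
```

Home: contact came exactly at the expected height. Now the rectangular lid, turning the tool by -53.7°.

Emit:
carry_out --pt "0 0 -7 -3 -2.9 0 1" --pt "0 0 -14 -6 -5.8 0 1" --pt "0 0 -21 -9 -8.6 0 1" --pt "0 0 -28 -12 -11.5 0 1" --pt "0 0 -35 -15 -14.4 0 1" --pt "0 0 -42 -18 -17.3 0 1" --pt "0 0 -49 -20 -19.2 0 1" --pt "0 0 -53.7 -21.2 -20.3 0 1" --pt "0 0 -53.7 -21.2 -20.3 0 1" --pt "0 0 -53.7 -21.2 -20.3 0 1" --pt "0 0 -53.7 -21.2 -20.3 0 1"

```text
time: 24.05
position: [0.4336, -0.0452, 0.1899]
tool_rot: [2.984, 0.981, -0.002]
ft_force: [-0.5, -0.3, -0.3]
grip_width: 0.998
grip_force: 0.0
```

```bash
cat >> efit2.py <<'E'
def box(z):return [(84,56,z),(84,56,z+17)]
def tyaw(s):
    y=R.from_rotvec(s["tool_rot"]).as_matrix()[:,1];return np.degrees(np.arctan2(y[1],y[0]))
E
python3 - <<'E'
from efit2 import *
im=now("w12");s=ctrl.get_state();print("tool y angle",tyaw(s),s["joint_positions"])
r=fit(im,box(0),0,(436,-46),np.radians(36.3),True);print(r[:2])
efit(im,box(0),0,r[0][:2],np.radians(r[0][2]),True)
E
```

```text
[ 0.4336406  -0.04521707  0.18987265] [ 2.98403340e+00  9.81324977e-01 -1.99077069e-03] 0.9979388962176543
tool y angle -53.601741937854214 [-0.53901277 -0.18217138  0.52194575  1.96404907  0.09386923  1.33799788
 -0.98159209]
(array([435.7, -48.9,  37.2]), np.float64(0.033))
[435.7 -49. ] [36.9] med px 0.44
```

Emit:
carry_out --pt "0 0 0.6 0.2 -0.4 -5 1" --pt "0 0 0.6 0.2 -0.4 -10 1" --pt "0 0 0.6 0.2 -0.4 -14 1" --pt "0 0 0.6 0.2 -0.4 -17 1" --pt "0 0 0.6 0.2 -0.4 -19 1" --pt "0 0 0.6 0.2 -0.4 -20 1" --pt "0 0 0.6 0.2 -0.4 -20 1" --pt "0 0 0.6 0.2 -0.4 -20 1" --pt "0 0 0.6 0.2 -0.4 -20 1"

```text
time: 25.0
position: [0.4367, -0.05, -0.0083]
tool_rot: [2.98, 0.993, 0.004]
ft_force: [0.1, -0.5, 1.5]
grip_width: 1.0
grip_force: 0.0
```

Emit:
carry_out --pt "0 0 0 -0.05 0.05 -0.4 1" --pt "0 0 0 -0.05 0.05 -0.8 1" --pt "0 0 0 -0.05 0.05 -1.2 1" --pt "0 0 0 -0.05 0.05 -1.4 1" --pt "0 0 0 -0.05 0.05 -1.4 1" --pt "0 0 0 -0.05 0.05 -1.4 0.4" --pt "0 0 0 -0.05 0.05 -1.4 0.4" --pt "0 0 0 -0.05 0.05 -1.4 0.4" --pt "0 0 0 -0.05 0.05 -1.4 0.4" --pt "0 0 0 -0.05 0.05 -1.4 0.4" --pt "0 0 0 -0.05 0.05 -1.4 0.4" --pt "0 0 0 -0.05 0.05 -1.4 0.4"

```text
time: 26.2
position: [0.4349, -0.0497, -0.0234]
tool_rot: [2.981, 0.993, 0.0]
ft_force: [-0.2, 0.3, 0.6]
grip_width: 0.647
grip_force: 10.0
```

Emit:
carry_out --pt "0 0 0 0 0 2 0.4" --pt "0 0 0 0 0 6 0.4" --pt "0 0 0 0 0 11 0.4" --pt "0 0 0 0 0 16 0.4" --pt "0 0 8 1 1 20 0.4" --pt "0 0 16 2 3 21.5 0.4" --pt "0 0 24 3 6 21.5 0.4" --pt "0 0 32 4 9 21.5 0.4" --pt "0 0 40 5 12 21.5 0.4" --pt "0 0 48 5.9 15 21.5 0.4" --pt "0 0 56 5.9 18 21.5 0.4" --pt "0 0 64 5.9 21 21.5 0.4"

```text
time: 27.4
position: [0.4938, 0.1614, 0.1913]
tool_rot: [1.995, 2.427, -0.001]
ft_force: [-0.1, 0.0, 0.2]
grip_width: 0.649
grip_force: 10.0
```

Emit:
carry_out --pt "0 0 8 0 2 0 0.4" --pt "0 0 16 0 4 0 0.4" --pt "0 0 24 0 6 0 0.4" --pt "0 0 32 0 8 0 0.4" --pt "0 0 40 0 8.3 0 0.4" --pt "0 0 48 0 8.3 0 0.4" --pt "0 0 55.5 0 8.3 0 0.4" --pt "0 0 55.5 0 8.3 0 0.4" --pt "0 0 55.5 0 8.3 0 0.4" --pt "0 0 55.5 0 8.3 0 0.4"

```text
time: 28.4
position: [0.4938, 0.2432, 0.1915]
tool_rot: [-0.648, -3.074, -0.0]
ft_force: [-0.4, -0.6, -1.0]
grip_width: 0.643
grip_force: 10.0
```

```bash
python3 - <<'E'
from efit2 import *
im=now("w13");s=ctrl.get_state();p=s["position"]*1000;print("tool y",tyaw(s),s["joint_positions"])
r=fit(im,T["r"],0,(444,265),np.radians(156.3),True);print(r[:2]);efit(im,T["r"],0,r[0][:2],np.radians(r[0][2]),True)
efit(im,box(p[2]+23.4),0,p[:2],np.radians(tyaw(s)+90),True,up=5)
E
```

```text
[0.49384465 0.24321146 0.19151466] [-6.47546308e-01 -3.07404673e+00 -1.25500842e-05] 0.643216340977493
tool y 66.24044632157194 [-0.81732685  0.10722747  0.3367679   1.71336278 -0.03646735  1.32718403
  0.68256414]
(array([444.4, 264.3, 156. ]), np.float64(0.019))
[444.7 264.4] [156.1] med px 0.26
[493.  243.2] [156.4] med px 0.06
```

Emit:
carry_out --pt "0 0 0 1.9 -0.9 -4 0.4" --pt "0 0 0 1.9 -0.9 -8 0.4" --pt "0 0 0 1.9 -0.9 -12 0.4" --pt "0 0 0 1.9 -0.9 -12 0.4" --pt "0 0 0 1.9 -0.9 -12 0.4" --pt "0 0 0 1.9 -0.9 -12 0.4"

```text
time: 29.05
position: [0.5146, 0.2352, 0.0742]
tool_rot: [0.644, 3.072, 0.004]
ft_force: [0.8, -0.0, -0.4]
grip_width: 0.645
grip_force: 10.0
```

```bash
python3 - <<'E'
from efit2 import *
im=now("w14");s=ctrl.get_state();p=s["position"]*1000;print("tool y",tyaw(s))
r=fit(im,T["r"],0,(444.5,264.4),np.radians(156.1),True);print(r[:2]);efit(im,T["r"],0,r[0][:2],np.radians(r[0][2]),True)
a=fit(im,box(p[2]+23.4),0,p[:2],np.radians(tyaw(s)+90));b=efit(im,box(p[2]+23.4),0,p[:2],np.radians(tyaw(s)+90),True,up=5)
v=im["pixels"][...,::-1].copy()
q=cv2.convexHull(proj(im,np.vstack([ring(w,h,z,0,b[:2],b[2]) for w,h,z in box(p[2]+23.4)])/1000).astype(np.float32))[:,0]
for o in (r[2],q):cv2.polylines(v,[np.round(o*8).astype(int)],True,(0,0,255),1,shift=3)
cv2.imwrite("pics/f14.png",v)
E
```

```text
[0.51461035 0.23524972 0.07417526] [0.64373266 3.07183502 0.00444511] 0.6448928238500599
tool y 66.33735258889389
(array([444.6, 264.3, 156.2]), np.float64(0.022))
[444.6 264.3] [156.2] med px 0.41
[513.5 235.1] [156.3] med px 0.04
```

View pics/f14.png

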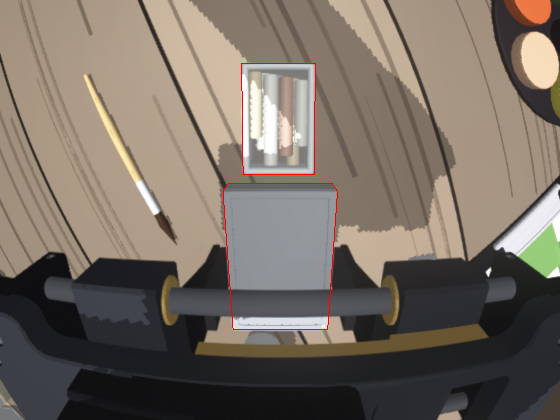

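The overlay fits both tub (279,118) and held lid (280,255). Moving over the tub.

Emit:
carry_out --pt "0 0 0 -3 1.3 0 0.4" --pt "0 0 0 -6 2.6 0 0.4" --pt "0 0 0 -6.8 3 0 0.4" --pt "0 0 0 -6.8 3 -1 0.4" --pt "0 0 0 -6.8 3 -2 0.4" --pt "0 0 0 -6.8 3 -3.2 0.4" --pt "0 0 0 -6.8 3 -3.2 0.4" --pt "0 0 0 -6.8 3 -3.2 0.4" --pt "0 0 0 -6.8 3 -3.2 0.4" --pt "0 0 0 -6.8 3 -3.2 0.4"

```text
time: 30.1
position: [0.4454, 0.2644, 0.0399]
tool_rot: [0.644, 3.074, 0.001]
ft_force: [0.8, -0.2, 0.1]
grip_width: 0.642
grip_force: 10.0
```

Emit:
carry_out --pt "0 0 0 0 0 0 0.4" --pt "0 0 0 0 0 0 0.4"

```text
time: 30.3
position: [0.4451, 0.2644, 0.0398]
tool_rot: [0.644, 3.075, 0.001]
ft_force: [-0.3, 0.1, -0.2]
grip_width: 0.64
grip_force: 10.0
```

```bash
python3 - <<'E'
from efit2 import *
im=now("w15");s=ctrl.get_state();p=s["position"]*1000;print("tool y",tyaw(s))
efit(im,box(p[2]+23.4),0,p[:2],np.radians(tyaw(s)+90),True,up=5)
E
```

```text
[0.44505768 0.26442256 0.03984322] [6.43916488e-01 3.07451882e+00 7.69452935e-04] 0.639527559654952
tool y 66.34684960844184
[437.8 267.2] [156.6] med px 0.37
```

Emit:
carry_out --pt "0 0 0 0.04 0 -0.5 0.4" --pt "0 0 0 0.04 0 -1 0.4" --pt "0 0 0 0.04 0 -1.4 0.4" --pt "0 0 0 0.04 0 -1.6 0.4" --pt "0 0 0 0.04 0 -1.8 0.4" --pt "0 0 0 0.04 0 -2 0.4" --pt "0 0 0 0.04 0 -2.2 0.4" --pt "0 0 0 0.04 0 -2.2 0.4"

```text
time: 31.15
position: [0.4451, 0.2642, 0.0173]
tool_rot: [-0.644, -3.075, 0.0]
ft_force: [-0.0, -0.2, -0.5]
grip_width: 0.643
grip_force: 10.0
```

Engaged without force. Now down to home, at TCP of about 7.5.

Emit:
carry_out --pt "0 0 0 0 0 -0.2 0.4" --pt "0 0 0 0 0 -0.4 0.4" --pt "0 0 0 0 0 -0.6 0.4" --pt "0 0 0 0 0 -0.8 0.4" --pt "0 0 0 0 0 -1 0.4" --pt "0 0 0 0 0 -1 0.4"

```text
time: 31.75
position: [0.4453, 0.2643, 0.0076]
tool_rot: [0.644, 3.075, 0.0]
ft_force: [-0.8, 0.1, 0.9]
grip_width: 0.642
grip_force: 10.0
```

Emit:
carry_out --pt "0 0 0 0 0 -0.1 0.4" --pt "0 0 0 0 0 -0.1 0.4"

```text
time: 31.95
position: [0.4454, 0.2644, 0.0075]
tool_rot: [-0.644, -3.075, -0.0]
ft_force: [-2.6, -2.3, 8.0]
grip_width: 0.644
grip_force: 10.0
```

Emit:
carry_out --pt "0 0 0 0 0 0 1" --pt "0 0 0 0 0 0.1 1" --pt "0 0 0 0 0 0.1 1" --pt "0 0 0 0 0 0.1 1" --pt "0 0 0 0 0 0.1 1" --pt "0 0 0 0 0 2 1" --pt "0 0 0 0 0 6 1" --pt "0 0 0 0 0 11 1" --pt "0 0 0 0 0 16 1" --pt "0 0 0 0 0 18.5 1" --pt "0 0 0 0 0 18.5 1" --pt "0 0 0 0 0 18.5 1"

```text
time: 33.15
position: [0.4453, 0.2644, 0.1916]
tool_rot: [0.644, 3.075, 0.001]
ft_force: [0.1, 0.6, -0.8]
grip_width: 1.003
grip_force: 0.0
```

```bash
python3 - <<'E'
from efit2 import *
im=now("w16")
for z in (26,29,31,33,36): print(z,fit(im,box(z)+[(76,48,0)],0,(444.6,264.4),np.radians(156.2),True)[:2])
A=ctrl.get_image("scene")["pixels"][...,::-1];B=ctrl.get_image("side")["pixels"][...,::-1]
a=cv2.resize(A[120:380,130:470],(400,306),interpolation=2);b=cv2.resize(B[110:370,130:470],(400,306),interpolation=2)
cv2.imwrite("pics/end.png",np.hstack([a,b]))
E
```

```text
[0.44526604 0.26436006 0.19157553] [6.43739843e-01 3.07461672e+00 9.71515154e-04] 1.0028025811082586
26 (array([445.2, 263.5, 156. ]), np.float64(0.039))
29 (array([444.6, 264.3, 156.3]), np.float64(0.024))
31 (array([444.5, 264.2, 155.9]), np.float64(0.015))
33 (array([443.9, 264.5, 156.3]), np.float64(0.008))
36 (array([443.1, 264.7, 156. ]), np.float64(0.013))
```

View pics/end.png

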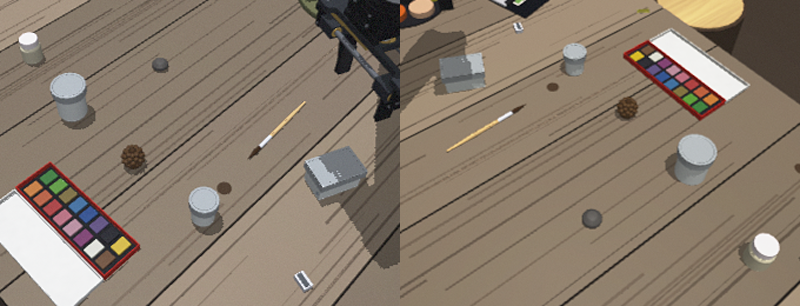

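The final views show all three tubs upright and lidded, with lids at crop (69,88), (204,203) and (335,170). The brush, pebble, pine cone, jar and sharpener look undisturbed, and the gripper is clear. Handing in.

```bash
python3 -c "
from bench import ctrl;print(ctrl.close_job())"
```

```text
the job is handed in; nothing more can be done
None
```

I put all three lids on their own tubs and handed the job in at about 33 s; each pressed home at its expected height, the tubs are upright, and the bystanders look undisturbed in the final images.

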